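# Fold up a plywood box and hold the glue clamp at its mark

### The arm

A 7-joint arm with a two-finger parallel gripper is mounted at the origin on a cart in front of the work surface, level with it; the furniture and walls round the work are solid. World frame = base frame: x ahead of the robot, y to its left, z up, the work surface at z = 0. Lengths are in m, angles in rad, forces in N, time in s.
With the tool pointing down it reaches from about 0.35 to 0.9 m from the base axis. Payload 8.1 kg.
Tool frame: the origin (TCP) lies on the centre line of the jaws, within the pads' length; the fingertips stand 8 mm ahead of it and the grasp point (between the pads) lies 11 mm behind it; z points along the fingers, y is the line along which they close (so a half turn about z gives the same grasp; the last joint's range is limited). The gripper opens to 85 mm and grips with 20 to 120 N. Pads are 22 mm wide; open, the fingers measure 114 mm over their backs; the gripper's body (76 mm by 85 mm) begins 54 mm behind the grasp point. The pads swing forward as they close: fully open they stand 13 mm farther back than shut.
Start: joints at [-1.452, 0.434, 0.025, 1.573, -0.012, 1.134, -0.075], TCP at [0.138, 0.61, 0.239] pointing down, gripper open.
Joint ranges: [-2.62, 2.62], [-0.44, 2.09], [-1.27, 1.32], [0.08, 2.57], [-1.32, 4.46], [0.12, 2], [-2.74, 2.74]. Speed limits (rad/s): [2.22, 2.22, 3.01, 3.01, 3.14, 3.14, 3.14].

### API

Orientations are given as a 3x3 rotation matrix whose columns are the frame's x, y, z axes.
In Python, from station import r gives the robot as it stands.
- The arm moves only by the tool drive_tool, never from a script. Its argument "deltas" is text: rows parted by semicolons, each of 5 numbers parted by spaces: the shift along the world's x, y, z in parts of the range, where 1.0 means 1 m, then the turn about the world's z in fractions of the full range, 1 being 90 degrees, then the finger opening in m, from 0 to 0.0854. In form: x y z turn hand; .... A call has 1 to 8 rows; each row is the pose to reach, as a shift and turn from the pose commanded when the call began; what a row does not reach only later rows make up. A row lasts 1/8 s, in which the tool goes at most 62.5 mm and 10.7 degrees, less where a joint would pass 70% of its speed; a pose out of reach is approached as far as the arm can. A shift or turn number past 1, either way, is cut back to 1. A call with a gripper value outside its range is refused whole. The fingers move at their own pace and stop on an object; the grip force is fixed at half the most. Time passes only in rows, so rows that repeat a pose let the fingers close. It gives the time, the measured TCP pose, the force, the opening and the grip force at its end, in the units of the state.
- r.get_obs(): the state, without advancing time (a new reading comes with each control period).
- r.capture(name): name is "side" or "top" or "wrist"; returns the picture (384x512x3 uint8, red, green, blue); there is no depth.
- r.camera_model(name): a dict with "mtx" (3x3 intrinsics, pixels), "cam_to_world" (4x4, takes a point from camera to world coordinates). Camera axes: x right, y up, looking along -z (the intrinsics and any distortion apply to the point x, -y, -z); pixel columns grow to the right and rows downward; lengths in m; the calibration is good to about 2 mm. A picture is of the moment at which its call begins: read the wrist's pose just before it. camera_model takes no time and is no camera call; for the wrist camera it gives the pose at the moment of the call.
- r.close_job(): hands the job in; it is judged then, once.
The state is a dict: "t": time; "q": joint angles; "qd": joint speeds; "joint_torque": joint torques, N m; "position": TCP position; "tcp_rot": TCP orientation; "ft_force": force on the tool from outside, world axes, zero at the start; "wrist_torque": the same for the moment, N m; "grip_width": finger opening in m; "gripper_force": force on a finger pad.
Only numpy, scipy, OpenCV 4.12 (cv2) and the standard library are available. Lean on these libraries where they do the work, as an engineer would, in place of code of your own. Each camera call takes 0.05 s, during which the arm holds its last target. There are 200 camera calls.

### The job

A small plywood box is being glued up in the clamping jig on the bench; its right-hand end already stands, the other three walls hang half open on their taped joints. Raise the near, the far and the left-hand wall upright; only when all three are up, pull the jig's black handle bar out to the right against its spring until the pointer on the bar is level with the brass index and not past it, so that the two rubber pads press the left-hand wall home. Keep hold of the handle there: the program finishes while still holding it; leave the other things on the bench where they lie.

Things in the scene. Friction and masses are not known exactly. Their poses are not given: they have to be found in the camera images.
- jig: Jig on a grey board screwed to the bench, 190 mm wide, box blank fixed on it. Origin: bench surface under the box centre; y to the left along the jig (handle at -y), x away from the robot. Box floor x -55..55, y -70..70 mm, hinge lines 48 mm above the bench; walls 5 mm thick, 50 mm high (top at 98 mm). The right wall stands glued against a fence (y -90..-70, 88 mm high).
- wall_near (a joint): Hinge of the near wall (towards the robot), 128 mm long along y; hinge line at jig x = -55 mm, z = 48 mm. rad: 0 = flat outwards (to -x), grows as raised, 1.57 = upright at a firm stop. Taped joint, stiff with friction (0.05 N m): the wall stays where it is left; half open at the start (0.55 to 0.9). Guide tubes run below the near and far walls (jig x = +-68 mm, top at 43 mm).
- wall_far (a joint): Hinge of the far wall, 128 mm long along y; hinge line at jig x = +55 mm, z = 48 mm. rad: 0 = flat outwards (to +x), 1.57 = upright at a firm stop; same stiff taped joint, half open at the start (0.55 to 0.9).
- wall_left (a joint): Hinge of the left-hand end wall, 110 mm long along x; hinge line at jig y = +70 mm, z = 48 mm. rad: 0 = flat outwards (to +y), 1.57 = upright at a firm stop; same stiff taped joint, half open at the start (0.55 to 0.9).
- wall_near_edge (a point): Middle of the free (top) edge of the near wall, on its outer face, 50 mm from its hinge line.
- wall_far_edge (a point): Middle of the free (top) edge of the far wall, on its outer face, 50 mm from its hinge line.
- wall_left_edge (a point): Middle of the free (top) edge of the left-hand wall, on its outer face, 50 mm from its hinge line.
- handle: Cross handle of the draw clamp (it carries the rods and pads, slides along jig -y by up to 85 mm): aluminium bar 14 mm square, 152 mm long along jig x, with a round black ribbed grip, 22 mm diameter and 84 mm long, round its middle. Origin: centre of the grip, 34 mm above the bench, at rest at jig y = -155 mm. Only the bench lies below the grip. Axes as the jig's.
- pointer (a point): Tip of the steel pointer on the near end of the handle bar, 90 mm from the grip's centre, at rest at jig y = -155 mm; it moves with the handle over a scale on a wooden tongue (jig x -100..-62, y -273..-101 mm, 19 mm high). The return spring pulls back with 3.5 N at rest, 8 N after 65 mm; the pads add 5 to 11 N at the index. Released, the clamp runs back to rest.
- index_tip (a point): Tip of the brass index, a small block with a thumbscrew, 49 mm high, locked on the near edge of the scale, 64 to 74 mm beyond the pointer's rest position along jig -y. Its axes are the jig's: pointer and index are level when their jig y is the same. Not to be moved.
- pad_near (a joint): Compression (m, 0 = free, at most 0.024) of the near one of two spring-loaded rubber pads (18 mm diameter) on the left brackets, 77 mm above the bench, jig x = -40 mm. With the left wall upright they touch it after 57 mm of clamp travel and are compressed as it is pulled further (1 N to start, then 0.25 N per mm each).
- pad_far (a joint): The same for the far pad, at jig x = +40 mm. The two pad brackets are joined to the handle by rods; at rest they stand at jig y 136..146 mm, 24 to 90 mm above the bench, behind the two corners of the left wall, with a gap of 52 mm between them (x -26..26).
- tape_masking: Roll of masking tape, 104 mm across, 25 mm high, on the green cutting mat left of the jig; bystander. Origin under its centre.
- glue_tube: Glue tube, 40x136x28 mm, behind the jig's handle end; bystander. Origin under its centre.
- sanding_block: Cork sanding block, 57x96x32 mm, behind the jig's left half; bystander. Origin under its centre.
- pencil_a: Green pencil, 136 mm long, 7 mm thick, in front of the jig; bystander. Origin under its centre.
- spring_clamp: Small spring clamp, 47x100x16 mm, on the cutting mat, far to the left; bystander. Origin under its centre.

How it is judged:
By the outcome, as a careful person would: the job done as asked, in the order asked, and still so for the second after the job is handed in, while the arm keeps its last pose, push and grip.
It also fails if it takes over 58 s, if anything falls off the work surface, if the arm or the gripper's body presses on something with over 40 N, if the wrist force passes 120 N, or if a joint passes its speed limit or range.

## Working session

There is one attempt and no reset: what is moved stays moved. The work goes in short steps, Python scripts to look and compute and a tool call to move; the robot and the scene stay as the last step left them, time stands still between calls to the robot, and variables do not carry over. Pictures are saved under pics/ and viewed, at most 10 in all, crops included, and the job is handed in when it is done.

Besides the shell and the picture viewer there is one more tool, called after "Request:" by a JSON object that holds its "method" and its "body". drive_tool: Moves the arm, as the interface text tells. Its arguments: {"type":"object","properties":{"deltas":{"type":"string"}},"required":["deltas"]}

```bash
mkdir -p pics; cat > h.py <<'E'
import numpy as np, cv2
from station import r
def save(cam,name):
    im=r.capture(cam); cv2.imwrite(f'pics/{name}.png',im[:,:,::-1]); return im
def ray(cam,u,v,m=None):
    m=m or r.camera_model(cam); K=np.array(m['mtx']); T=np.array(m['cam_to_world'])
    d=np.linalg.inv(K)@[u,v,1]; d=T[:3,:3]@[d[0],-d[1],-d[2]]; return T[:3,3],d
def onz(cam,u,v,z):
    o,d=ray(cam,u,v); return o+d*(z-o[2])/d[2]
def proj(cam,p):
    m=r.camera_model(cam); T=np.array(m['cam_to_world']); c=T[:3,:3].T@(np.array(p)-T[:3,3])
    q=np.array(m['mtx'])@[c[0],-c[1],-c[2]]; return q[:2]/q[2]
def tri(c1,p1,c2,p2):
    o,d=ray(c1,*p1); a,e=ray(c2,*p2)
    s=np.linalg.lstsq(np.c_[d,-e],a-o,rcond=None)[0]; x,y=o+s[0]*d,a+s[1]*e
    return (x+y)/2,np.linalg.norm(x-y)
E
python3 - <<'E'
from h import *
a=save('top','t0');b=save('side','s0');
np.set_printoptions(precision=3,suppress=True)
for c in('top','side'): print(r.camera_model(c))
cv2.imwrite('pics/ts.png',cv2.resize(a,(800,600),interpolation=cv2.INTER_CUBIC)[:,:,::-1])
cv2.imwrite('pics/ss.png',cv2.resize(b,(800,600),interpolation=cv2.INTER_CUBIC)[:,:,::-1])
E
```

```text
{'mtx': array([[379.602,   0.   , 254.04 ],
       [  0.   , 379.602, 185.661],
       [  0.   ,   0.   ,   1.   ]]), 'cam_to_world': array([[-0.003,  0.998, -0.057,  0.487],
       [-1.   , -0.003, -0.006,  0.197],
       [-0.006,  0.057,  0.998,  1.034],
       [ 0.   ,  0.   ,  0.   ,  1.   ]])}
{'mtx': array([[351.929,   0.   , 252.276],
       [  0.   , 351.929, 198.065],
       [  0.   ,   0.   ,   1.   ]]), 'cam_to_world': array([[-1.   ,  0.018, -0.02 ,  0.537],
       [-0.026, -0.609,  0.792,  0.916],
       [ 0.002,  0.793,  0.61 ,  0.652],
       [ 0.   ,  0.   ,  0.   ,  1.   ]])}
```

View pics/ts.png

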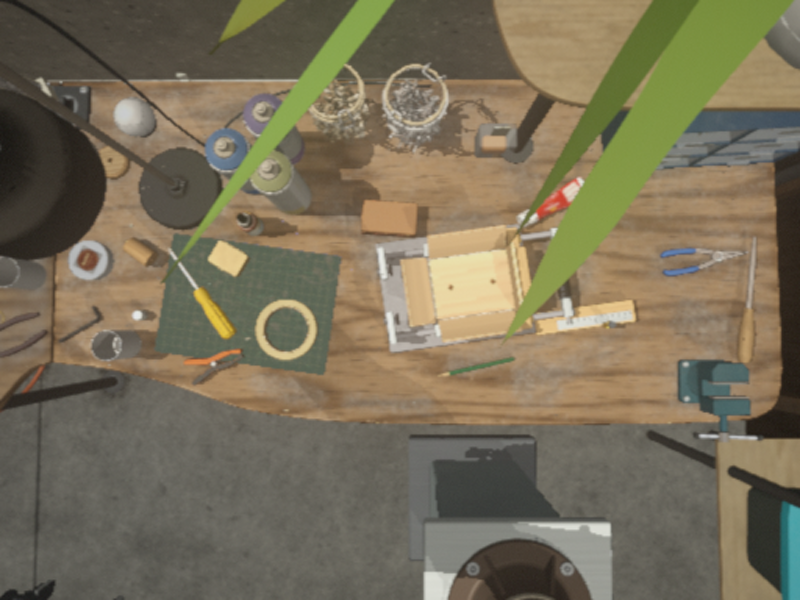

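View pics/ss.png

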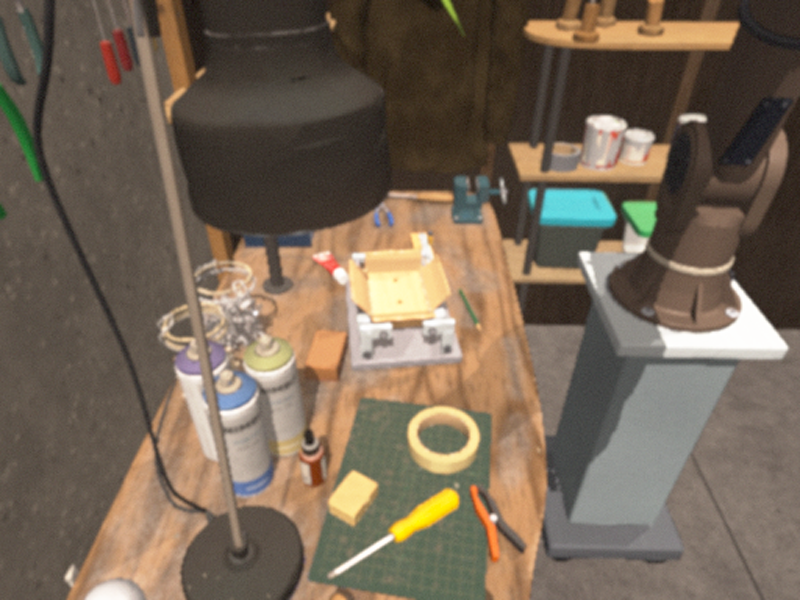

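The top view shows the jig with its centre near (470,283) of 800x600. The tongue and scale run (540..635, ~315), and a leaf hides the fence and part of the handle. The side view shows the open walls and the pads from the left.

```bash
python3 - <<'E'
from h import *
np.set_printoptions(precision=3,suppress=True)
s=.64
for n,u,v,z in[('floorc',472,281,.048),('boardTL',378,248,.01),('boardBL',395,350,.01),('tongueR top',634,300,.019),('tongueR bot',636,322,.019),('tape',286,329,.025),('block',390,218,.032),('glue',552,203,.02),('penc',478,367,.007),('bracket',383,260,.09),('grip',567,283,.034)]:
    print(n,onz('top',u*s,v*s,z))
o=r.get_obs();print(o['tcp_rot'],o['position'],o['ft_force'],o['grip_width']);m=r.camera_model('wrist');print(m)
E
```

```text
floorc [0.559 0.078 0.048]
boardTL [0.62  0.236 0.01 ]
boardBL [0.443 0.206 0.01 ]
tongueR top [ 0.528 -0.202  0.019]
tongueR bot [ 0.49  -0.205  0.019]
tape [0.48  0.392 0.025]
block [0.668 0.214 0.032]
glue [ 0.695 -0.065  0.02 ]
penc [0.413 0.064 0.007]
bracket [0.59  0.225 0.09 ]
grip [ 0.556 -0.084  0.034]
[[-0.975  0.22  -0.   ]
 [ 0.22   0.975 -0.001]
 [-0.    -0.001 -1.   ]] [0.137 0.609 0.239] [-0.824 -0.07  -0.546] 0.08527566255984374
{'mtx': array([[270.785,   0.   , 261.057],
       [  0.   , 270.785, 194.519],
       [  0.   ,   0.   ,   1.   ]]), 'cam_to_world': array([[ 0.22 , -0.93 , -0.293,  0.063],
       [ 0.976,  0.209,  0.068,  0.626],
       [-0.002, -0.301,  0.954,  0.374],
       [ 0.   ,  0.   ,  0.   ,  1.   ]])}
```

Careful with the scale: turns go in shares of 90 degrees. That gives: 22.3 degrees / 90 = 0.2478.

Request:
{"method": "drive_tool", "body": {"deltas": "0.03 -0.04 0.02 0.0333 0; 0.06 -0.08 0.04 0.0667 0; 0.09 -0.125 0.06 0.1 0; 0.12 -0.17 0.08 0.1333 0; 0.155 -0.215 0.1 0.1667 0; 0.19 -0.265 0.1 0.2 0; 0.22 -0.315 0.1 0.2222 0; 0.25 -0.36 0.1 0.2478 0"}}

```text
t: 1.1
position: [0.3882, 0.2476, 0.3393]
tcp_rot: [[-0.986, -0.167, -0.0], [-0.167, 0.986, 0.0], [0.0, 0.0, -1.0]]
ft_force: [-0.1, 1.0, -0.3]
grip_width: 0.0001
gripper_force: 0.0
```

Request:
{"method": "drive_tool", "body": {"deltas": "0.03 -0.045 0 0 0; 0.06 -0.09 0 0 0; 0.09 -0.13 0 0 0; 0.12 -0.17 0 0 0; 0.14 -0.2 0 0 0; 0.15 -0.22 0 0 0; 0.15 -0.22 0 0 0; 0.15 -0.22 0 0 0"}}

```text
t: 2.1
position: [0.5371, 0.0306, 0.339]
tcp_rot: [[-0.986, -0.167, -0.001], [-0.167, 0.986, 0.0], [0.001, 0.001, -1.0]]
ft_force: [0.2, 0.1, -1.2]
grip_width: 0.0
gripper_force: 0.0
```

```bash
python3 - <<'E'
from h import *
o=r.get_obs();print(o['position'],o['tcp_rot'],o['ft_force'],o['t'])
m=r.camera_model('wrist');a=save('wrist','w1')
import pickle;pickle.dump(m,open('w1.pkl','wb'))
cv2.imwrite('pics/w1b.png',cv2.resize(a,(800,600),interpolation=cv2.INTER_CUBIC)[:,:,::-1])
E
```

```text
[0.53708894 0.03056848 0.33903207] [[-9.85914459e-01 -1.67248497e-01 -7.87652105e-04]
 [-1.67248861e-01  9.85914622e-01  4.21317652e-04]
 [ 7.06092983e-04  5.47117082e-04 -9.99999601e-01]] [ 0.17106934  0.05988716 -1.24693424] 2.1
```

View pics/w1b.png

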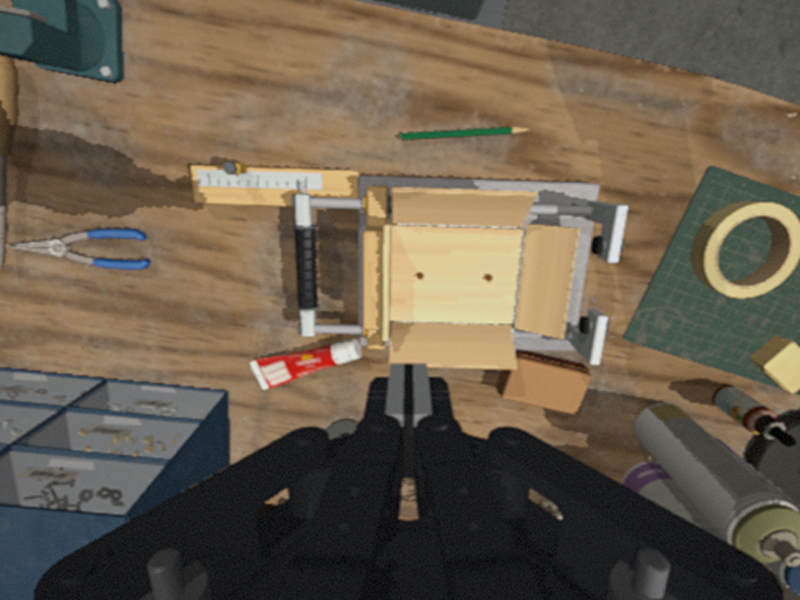

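The wrist view shows near at the top: floor corners near (385,226), (520,226), (517,324), (389,324), grip centre (306,266), index (235,168), pointer near (302,183). All three walls are half open, and the sanding block stands close behind the far wall.

```bash
python3 - <<'E'
from h import *
import pickle
np.set_printoptions(precision=4,suppress=True)
m=pickle.load(open('w1.pkl','rb'))
def P(u,v,z):
    o,d=ray('wrist',u*.64,v*.64,m); return o+d*(z-o[2])/d[2]
c=[P(*p,.05) for p in[(385,226),(520,226),(517,324),(389,324)]]
print(np.array(c)); C=np.mean(c,0)
b=P(305,201,.041)-P(308,329,.041); print('bar yaw',np.degrees(np.arctan2(-b[1],-b[0])),np.linalg.norm(b))
G=P(306,266,.036);print('C',C,'grip',G,'d',np.linalg.norm((C-G)[:2]),np.degrees(np.arctan2(C[0]-G[0],C[1]-G[1])))
for n,p in dict(near=(462,191,.08),farL=(514,369,.08),farR=(391,362,.08),farmid=(452,366,.08),left=(575,277,.08),lnear=(578,228,.08),lfar=(569,336,.08),blockcorner=(511,356,.032),blockC=(546,383,.032),glue=(360,345,.02)).items():
    y=np.radians(9.6);ex=np.array([np.cos(y),np.sin(y)]);ey=np.array([-np.sin(y),np.cos(y)])
    q=P(*p)[:2]-C[:2];print(n,P(*p),'jig',q@ex,q@ey)
a=cv2.imread('pics/w1.png')
cv2.imwrite('pics/crop1.png',cv2.resize(a[95:225,115:215],None,fx=4.5,fy=4.5,interpolation=cv2.INTER_CUBIC))
E
```

```text
[[0.5172 0.0041 0.05  ]
 [0.4948 0.1363 0.05  ]
 [0.596  0.1586 0.05  ]
 [0.6189 0.024  0.05  ]]
bar yaw 6.856851676796831 0.13642973322329172
C [0.5567 0.0808 0.05  ] grip [ 0.5744 -0.0722  0.036 ] d 0.15397005383023332 -6.59543523129093
near [0.4708 0.0687 0.08  ] jig -0.08671321063017501 0.0024469865498354254
farL [0.6348 0.1576 0.08  ] jig 0.08982243627456109 0.06273807059623879
farR [0.6482 0.032  0.08  ] jig 0.08208029513504346 -0.06335534818950282
farmid [0.6422 0.0942 0.08  ] jig 0.0865034833597153 -0.0009736401924938867
left [0.5306 0.1917 0.08  ] jig -0.007221555847300672 0.11372738627662896
lnear [0.4852 0.1812 0.08  ] jig -0.053753410104854564 0.11094052106456938
lfar [0.5902 0.203  0.08  ] jig 0.05341647887470834 0.11497105346503794
blockcorner [0.6406 0.1673 0.032 ] jig 0.09711860524720156 0.07135786567245324
blockC [0.6671 0.2157 0.032 ] jig 0.13133406522550686 0.11461944645605211
glue [ 0.6613 -0.0047  0.02  ] jig 0.08883358503144201 -0.10168739826395093
```

View pics/crop1.png

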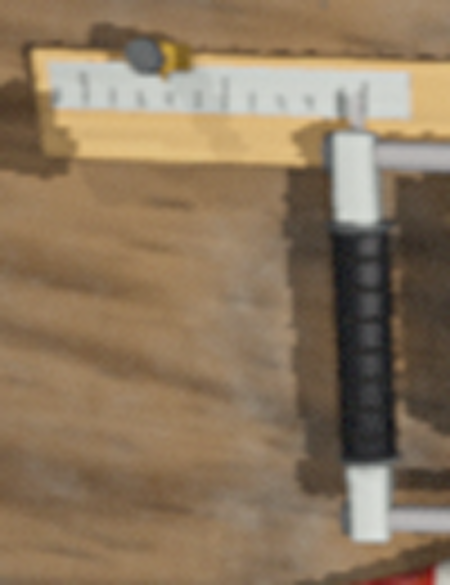

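```bash
python3 - <<'E'
from h import *
import pickle
np.set_printoptions(precision=4,suppress=True)
m=pickle.load(open('w1.pkl','rb'))
def P(u,v,z):
    o,d=ray('wrist',u*.64,v*.64,m); return o+d*(z-o[2])/d[2]
def cr(u,v,z): return P((115+u/4.5)/.64,(95+v/4.5)/.64,z)
def yaw(a,b): d=a-b; return np.degrees(np.arctan2(-d[0],d[1])),np.linalg.norm(d)
print('board',yaw(P(598,184,.01),P(360,178,.01)))
print('tongue',yaw(cr(448,62,.019),cr(30,48,.019)))
print('brackets',yaw(P(597,337,.09),P(614,233,.09)))
bn,bf=cr(352,133,.041),cr(370,540,.041); d=bf-bn
print('bar',np.degrees(np.arctan2(d[1],d[0])),np.linalg.norm(d),(bn+bf)/2)
print('gripmid',cr(363,343,.04))
print('ptr',cr(348,122,.034),'idx',cr(186,57,.03), cr(186,57,.04))
i=np.radians(9.6);C=np.array([.5567,.0808]);R=np.array([[np.cos(i),-np.sin(i)],[np.sin(i),np.cos(i)]])
for n,p in dict(nearA=(-.12,0),nearB=(-.066,0),farA=(.125,0),farB=(.066,0),leftA=(0,.155),leftB=(0,.085),grip=(0,-.155)).items(): print(n,C+R@p)
E
```

```text
board (np.float64(8.270684118290308), np.float64(0.25109266891835985))
tongue (np.float64(7.824229733253702), np.float64(0.14815577757569615))
brackets (np.float64(-81.37608567563994), np.float64(0.10103338696927305))
bar 7.964208820574269 0.15064347494074723 [ 0.5763 -0.0717  0.041 ]
gripmid [ 0.5751 -0.0715  0.04  ]
ptr [ 0.4989 -0.0855  0.034 ] idx [ 0.4869 -0.1439  0.03  ] [ 0.4863 -0.1402  0.04  ]
nearA [0.4384 0.0608]
nearB [0.4916 0.0698]
farA [0.6799 0.1016]
farB [0.6218 0.0918]
leftA [0.5309 0.2336]
leftB [0.5425 0.1646]
grip [ 0.5825 -0.072 ]
```

To row units: -1.5 degrees / 90 = -0.0167.

Request:
{"method": "drive_tool", "body": {"deltas": "-0.04 0.015 -0.03 -0.0167 0; -0.08 0.03 -0.06 -0.0167 0; -0.101 0.034 -0.1 -0.0167 0; -0.101 0.034 -0.16 -0.0167 0; -0.101 0.034 -0.21 -0.0167 0; -0.101 0.034 -0.25 -0.0167 0; -0.101 0.034 -0.266 -0.0167 0; -0.101 0.034 -0.266 -0.0167 0"}}

```text
t: 3.15
position: [0.4354, 0.0644, 0.0725]
tcp_rot: [[-0.99, -0.142, -0.002], [-0.142, 0.99, -0.0], [0.002, -0.0, -1.0]]
ft_force: [1.1, -0.3, 0.2]
grip_width: -0.0001
gripper_force: 0.0
```

Request:
{"method": "drive_tool", "body": {"deltas": "0.008 0.001 0 0 0; 0.016 0.002 0 0 0; 0.024 0.003 0 0 0; 0.032 0.0045 0 0 0; 0.04 0.0055 0 0 0; 0.046 0.0065 0 0 0; 0.05 0.007 0 0 0; 0.05 0.007 0 0 0"}}

```text
t: 4.15
position: [0.487, 0.0707, 0.0733]
tcp_rot: [[-0.99, -0.141, 0.001], [-0.141, 0.99, -0.0], [-0.001, -0.0, -1.0]]
ft_force: [-0.5, -0.4, -0.5]
grip_width: -0.0003
gripper_force: 0.0
```

Request:
{"method": "drive_tool", "body": {"deltas": "0.0015 0 0 0 0; 0.003 0.0005 0 0 0; 0.0045 0.0005 0 0 0; 0.006 0.001 0 0 0; 0.006 0.001 0 0 0"}}

```text
t: 4.78
position: [0.4891, 0.071, 0.0727]
tcp_rot: [[-0.99, -0.14, -0.006], [-0.14, 0.99, -0.001], [0.006, 0.0, -1.0]]
ft_force: [-10.2, -2.2, 9.2]
grip_width: 0.0002
gripper_force: 5.8
```

Request:
{"method": "drive_tool", "body": {"deltas": "-0.03 -0.004 0 0 0; -0.03 -0.004 0.055 0 0; 0.02 0.003 0.08 0 0; 0.08 0.012 0.08 0 0; 0.14 0.02 0.08 0 0; 0.187 0.027 0.08 0 0; 0.187 0.027 0.05 0 0; 0.187 0.027 0 0 0"}}

```text
t: 5.78
position: [0.6818, 0.0989, 0.0737]
tcp_rot: [[-0.99, -0.141, 0.004], [-0.141, 0.99, 0.001], [-0.005, 0.0, -1.0]]
ft_force: [-0.0, -0.3, -0.1]
grip_width: -0.0001
gripper_force: 0.0
```

Request:
{"method": "drive_tool", "body": {"deltas": "0 0 0 0 0; -0.01 -0.0015 0 0 0; -0.02 -0.003 0 0 0; -0.03 -0.0045 0 0 0; -0.04 -0.0055 0 0 0; -0.048 -0.007 0 0 0; -0.054 -0.0075 0 0 0; -0.054 -0.0075 0 0 0"}}

```text
t: 6.78
position: [0.6246, 0.0911, 0.0731]
tcp_rot: [[-0.99, -0.141, -0.001], [-0.141, 0.99, -0.0], [0.001, 0.0, -1.0]]
ft_force: [0.8, 0.3, -0.0]
grip_width: -0.0001
gripper_force: 0.0
```

Request:
{"method": "drive_tool", "body": {"deltas": "-0.0015 0 0 0 0; -0.003 -0.0005 0 0 0; -0.0045 -0.0005 0 0 0; -0.006 -0.001 0 0 0; -0.007 -0.001 0 0 0; -0.007 -0.001 0 0 0"}}

```text
t: 7.52
position: [0.6195, 0.0903, 0.0734]
tcp_rot: [[-0.99, -0.141, 0.002], [-0.141, 0.99, 0.0], [-0.002, -0.0, -1.0]]
ft_force: [4.4, 0.2, -3.3]
grip_width: 0.0
gripper_force: 2.5
```

Request:
{"method": "drive_tool", "body": {"deltas": "-0.001 0 0 0 0; 0.025 0.003 0 0 0; 0.03 0.004 0.06 0 0; 0.015 0.04 0.08 0 0; -0.02 0.085 0.08 0 0; -0.055 0.13 0.08 0 0; -0.085 0.142 0.08 0 0; -0.085 0.142 0.06 0 0"}}

```text
t: 8.52
position: [0.5314, 0.2346, 0.1341]
tcp_rot: [[-0.989, -0.145, -0.0], [-0.145, 0.989, 0.002], [-0.0, 0.002, -1.0]]
ft_force: [-0.5, -0.1, -0.0]
grip_width: -0.0003
gripper_force: 0.0
```

Request:
{"method": "drive_tool", "body": {"deltas": "0 0 0 0 0; 0 0 -0.03 0 0; 0 0 -0.065 0 0; 0 0 -0.065 0 0; 0.0015 -0.01 -0.065 0 0; 0.003 -0.02 -0.065 0 0; 0.004 -0.03 -0.065 0 0; 0.0055 -0.04 -0.065 0 0"}}

```text
t: 9.52
position: [0.5391, 0.2018, 0.0714]
tcp_rot: [[-0.989, -0.146, 0.002], [-0.146, 0.989, 0.013], [-0.004, 0.012, -1.0]]
ft_force: [-15.3, 40.1, 31.2]
grip_width: -0.0004
gripper_force: 21.7
```

Request:
{"method": "drive_tool", "body": {"deltas": "-0.001 0.008 0 0 0; -0.003 0.02 0 0 0; -0.005 0.032 0.01 0 0; -0.0055 0.04 0.03 0 0; -0.0055 0.05 0.08 0 0; -0.0055 0.05 0.1 0 0"}}

```text
t: 10.28
position: [0.5345, 0.2435, 0.1714]
tcp_rot: [[-0.99, -0.141, 0.003], [-0.141, 0.99, 0.002], [-0.003, 0.001, -1.0]]
ft_force: [-0.2, 1.0, -0.8]
grip_width: 0.0003
gripper_force: 0.0
```

```bash
python3 - <<'E'
from h import *
o=r.get_obs();print(o['position'],o['ft_force'],o['t'])
m=r.camera_model('wrist');a=save('wrist','w2');b=save('side','s2')
import pickle;pickle.dump(m,open('w2.pkl','wb'))
A=cv2.resize(a,(512,384));B=cv2.resize(b[140:240,200:310],None,fx=2.88,fy=3.84,interpolation=cv2.INTER_CUBIC)[:384,:288]
B=cv2.resize(b[140:240,205:305],(288,288),interpolation=cv2.INTER_CUBIC);B=np.vstack([B,np.zeros((96,288,3),np.uint8)])
cv2.imwrite('pics/c2.png',np.hstack([A,B])[:,:,::-1])
E
```

```text
[0.534511   0.24348476 0.17140546] [-0.17658673  0.97527255 -0.76233795] 10.275
```

View pics/c2.png

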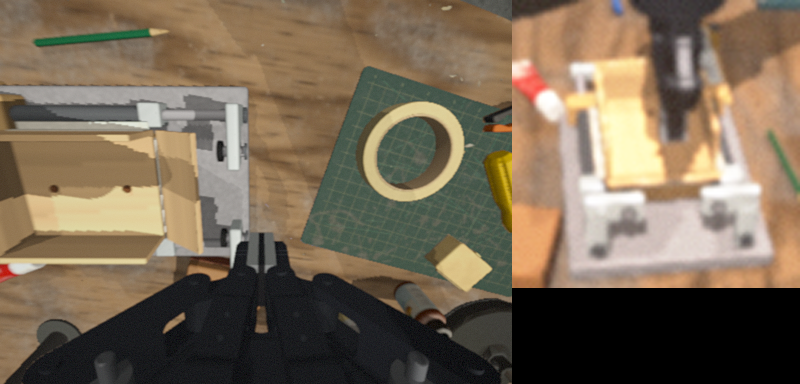

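The wrist and side views show the near and far walls upright, the left wall still half open (its edge runs (195,133)-(203,250) in the wrist view), and the brackets clear of the finger. Next I'll measure the left wall's angle before and after the jam.

```bash
python3 - <<'E'
from h import *
import pickle
i=np.radians(8.1);ex=np.array([np.cos(i),np.sin(i),0]);ey=np.array([-np.sin(i),np.cos(i),0]);O=np.array([.5543,.0810,0])
def J(p): p=p-O; return np.array([p@ex,p@ey,p[2]])
for f,pts in(('w1',[(578*.64,228*.64),(569*.64,336*.64)]),('w2',[(195,133),(203,250),(156,133),(164,235)])):
    m=pickle.load(open(f+'.pkl','rb'))
    for u,v in pts:
        o,d=ray('wrist',u,v,m)
        Z=np.arange(.045,.1,.004)
        L=[J(o+d*(z-o[2])/d[2]) for z in Z]
        k=np.argmin([abs(np.hypot(q[1]-.07,q[2]-.048)-.05) for q in L]);q=L[k]
        print(f,(u,v),'at r=50:',q.round(4),'ang',np.arctan2(q[2]-.048,q[1]-.07).round(2),'| z.05:',L[1].round(3))
m=pickle.load(open('w2.pkl','rb'))
for n,u,v,z in[('brk near bracket far end',235,168,.09),('far bracket near end',232,230,.09),('pad',219,150,.077)]:
    o,d=ray('wrist',u,v,m);print(n,J(o+d*(z-o[2])/d[2]).round(4))
a=cv2.imread('pics/w2.png');cv2.imwrite('pics/c3.png',cv2.resize(a[80:260,90:290],None,fx=3.3,fy=3.3,interpolation=cv2.INTER_CUBIC))
E
```

```text
w1 (369.92, 145.92000000000002) at r=50: [-0.0511  0.1198  0.053 ] ang 0.1 | z.05: [-0.051  0.121  0.049]
w1 (364.16, 215.04) at r=50: [0.057  0.1204 0.069 ] ang 0.4 | z.05: [0.065 0.129 0.049]
w2 (195, 133) at r=50: [-0.0538  0.109   0.077 ] ang 0.64 | z.05: [-0.051  0.102  0.049]
w2 (203, 250) at r=50: [0.0527 0.1096 0.081 ] ang 0.7 | z.05: [0.071 0.102 0.049]
w2 (156, 133) at r=50: [-0.0555  0.0843  0.097 ] ang 1.29 | z.05: [-0.051  0.066  0.049]
w2 (164, 235) at r=50: [0.0294 0.0812 0.097 ] ang 1.35 | z.05: [0.053 0.062 0.049]
brk near bracket far end [-0.0271  0.1425  0.09  ]
far bracket near end [0.028  0.1383 0.09  ]
pad [-0.0398  0.1282  0.077 ]
```

View pics/c3.png

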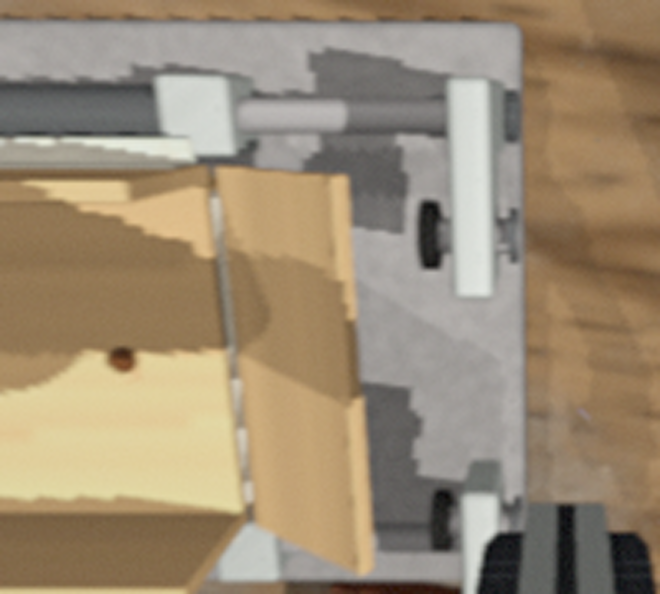

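The wall jammed because it was too flat: friction on the finger beat the lifting lever, at about 0.67 rad. This time I'll follow the arc, raising the finger as it moves in.

Request:
{"method": "drive_tool", "body": {"deltas": "-0.0013 -0.014 0 0 0; -0.0013 -0.014 -0.04 0 0; -0.0013 -0.014 -0.08 0 0; -0.0013 -0.014 -0.1075 0 0; -0.0013 -0.014 -0.1075 0 0; 0 -0.024 -0.1075 0 0; 0.0013 -0.034 -0.1075 0 0; 0.0013 -0.034 -0.1075 0 0"}}

```text
t: 11.38
position: [0.5357, 0.2066, 0.0619]
tcp_rot: [[-0.99, -0.138, 0.001], [-0.138, 0.99, 0.0], [-0.002, -0.0, -1.0]]
ft_force: [0.6, 0.1, 0.7]
grip_width: 0.0002
gripper_force: 0.0
```

Request:
{"method": "drive_tool", "body": {"deltas": "0.0006 -0.004 0.002 0 0; 0.0011 -0.008 0.0055 0 0; 0.0017 -0.012 0.009 0 0; 0.0023 -0.016 0.012 0 0; 0.0028 -0.02 0.0145 0 0; 0.0034 -0.024 0.017 0 0; 0.004 -0.028 0.019 0 0; 0.004 -0.028 0.019 0 0"}}

```text
t: 12.38
position: [0.5389, 0.1791, 0.0798]
tcp_rot: [[-0.99, -0.14, -0.0], [-0.14, 0.99, -0.001], [0.0, -0.001, -1.0]]
ft_force: [1.2, -0.4, 0.1]
grip_width: -0.0002
gripper_force: 0.0
```

Request:
{"method": "drive_tool", "body": {"deltas": "0.0006 -0.004 0.001 0 0; 0.0011 -0.008 0.002 0 0; 0.0016 -0.011 0.002 0 0; 0.002 -0.014 0.002 0 0; 0.0023 -0.016 0.002 0 0; 0.0026 -0.018 0.002 0 0; 0.0028 -0.0195 0.002 0 0; 0.0028 -0.0195 0.002 0 0"}}

```text
t: 13.38
position: [0.5412, 0.1634, 0.0819]
tcp_rot: [[-0.99, -0.143, -0.0], [-0.143, 0.99, 0.003], [-0.0, 0.003, -1.0]]
ft_force: [-2.0, 9.2, 0.3]
grip_width: 0.0001
gripper_force: 4.4
```

Request:
{"method": "drive_tool", "body": {"deltas": "-0.003 0.02 0 0 0; -0.003 0.02 0.04 0 0; -0.003 0.02 0.1 0 0.03; 0.003 -0.03 0.12 0 0.06; 0.012 -0.085 0.12 0 0.06; 0.021 -0.14 0.12 0 0.06; 0.029 -0.195 0.12 0 0.06; 0.035 -0.23 0.12 0 0.06"}}

```text
t: 14.38
position: [0.5767, -0.0721, 0.202]
tcp_rot: [[-0.99, -0.138, 0.0], [-0.138, 0.99, -0.001], [-0.0, -0.001, -1.0]]
ft_force: [-0.4, 0.3, 0.5]
grip_width: 0.06
gripper_force: 0.0
```

Request:
{"method": "drive_tool", "body": {"deltas": "0 0 0 0 0.06; 0 0 0 0 0.06"}}

```text
t: 14.62
position: [0.5766, -0.0681, 0.2016]
tcp_rot: [[-0.99, -0.141, -0.0], [-0.141, 0.99, 0.0], [0.0, 0.0, -1.0]]
ft_force: [-0.2, 0.6, -0.1]
grip_width: 0.06
gripper_force: 0.0
```

```bash
python3 - <<'E'
from h import *
import pickle
o=r.get_obs();print(o['position'],o['ft_force'],o['t'])
m=r.camera_model('wrist');a=save('wrist','w3');pickle.dump(m,open('w3.pkl','wb'))
cv2.imwrite('pics/w3b.png',cv2.resize(a,(800,600),interpolation=cv2.INTER_CUBIC)[:,:,::-1])
E
```

```text
[ 0.5766374  -0.06809966  0.20155629] [-0.19030768  0.58651811 -0.07729657] 14.625
```

View pics/w3b.png

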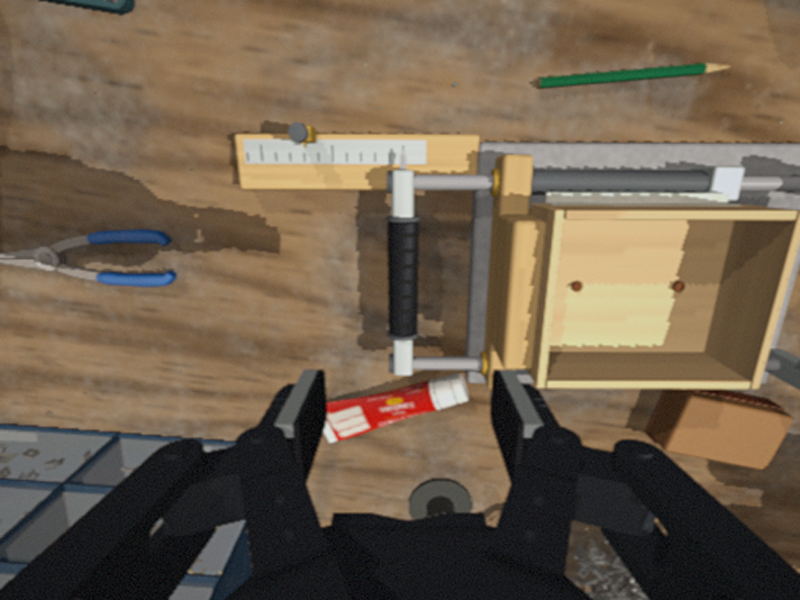

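All three walls now stand upright. The grip centre is at (403,277), the pointer by (404,157) and the index tip near (314,135).

```bash
python3 - <<'E'
from h import *
import pickle
m=pickle.load(open('w3.pkl','rb'))
i=np.radians(8.1);ex=np.array([np.cos(i),np.sin(i),0]);ey=np.array([-np.sin(i),np.cos(i),0]);O=np.array([.5543,.0810,0])
def P(u,v,z):
    o,d=ray('wrist',u*.64,v*.64,m); return o+d*(z-o[2])/d[2]
def S(p,n): q=p-O;print(n,p.round(4),'jig',(q@ex).round(4),(q@ey).round(4))
S(P(403,277,.036),'grip');S(P(403,170,.041),'barN');S(P(403,374,.041),'barF')
a=cv2.imread('pics/w3.png');cv2.imwrite('pics/c4.png',cv2.resize(a[78:125,150:285],None,fx=5.9,fy=5.9,interpolation=cv2.INTER_CUBIC))
E
```

```text
grip [ 0.5749 -0.072   0.036 ] jig -0.0011 -0.1543
barN [ 0.5012 -0.0822  0.041 ] jig -0.0756 -0.1541
barF [ 0.65   -0.0614  0.041 ] jig 0.0747 -0.1545
```

View pics/c4.png

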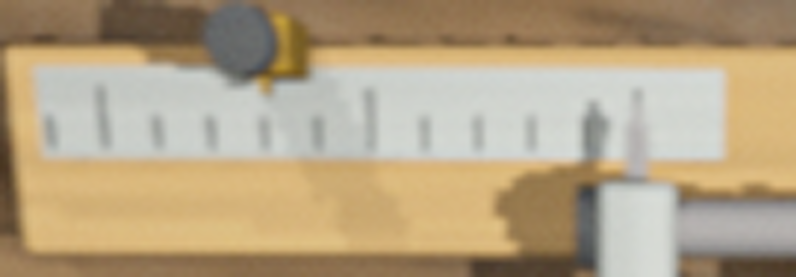

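Request:
{"method": "drive_tool", "body": {"deltas": "-0.0015 -0.0038 -0.04 0 0.045; -0.0015 -0.0038 -0.08 0 0.045; -0.0015 -0.0038 -0.115 0 0.045; -0.0015 -0.0038 -0.135 0 0.045; -0.0015 -0.0038 -0.15 0 0.045; -0.0015 -0.0038 -0.163 0 0.045; -0.0015 -0.0038 -0.172 0 0.045; -0.0015 -0.0038 -0.1785 0 0.045"}}

```text
t: 15.68
position: [0.5753, -0.073, 0.0231]
tcp_rot: [[-0.99, -0.141, 0.0], [-0.141, 0.99, 0.0], [-0.0, 0.0, -1.0]]
ft_force: [-0.3, 0.8, 0.1]
grip_width: 0.0454
gripper_force: 0.0
```

Request:
{"method": "drive_tool", "body": {"deltas": "0 0 0 0 0.045; 0 0 0 0 0.015; 0 0 0 0 0.0; 0 0 0 0 0; 0 0 0 0 0"}}

```text
t: 16.3
position: [0.5754, -0.0726, 0.024]
tcp_rot: [[-0.99, -0.141, 0.001], [-0.141, 0.99, 0.001], [-0.001, 0.001, -1.0]]
ft_force: [-1.4, 2.3, 6.2]
grip_width: 0.0202
gripper_force: 58.6
```

Request:
{"method": "drive_tool", "body": {"deltas": "0.0007 -0.005 0 0 0; 0.0017 -0.012 0 0 0; 0.0028 -0.02 0 0 0; 0.004 -0.028 0 0 0; 0.0051 -0.036 0 0 0; 0.006 -0.043 0 0 0; 0.007 -0.05 0 0 0; 0.007 -0.05 0 0 0"}}

```text
t: 17.3
position: [0.5822, -0.1219, 0.0239]
tcp_rot: [[-0.99, -0.141, 0.0], [-0.141, 0.99, 0.002], [-0.0, 0.002, -1.0]]
ft_force: [-3.2, 6.6, 9.0]
grip_width: 0.0204
gripper_force: 59.5
```

Request:
{"method": "drive_tool", "body": {"deltas": "0.0004 -0.003 0 0 0; 0.0008 -0.006 0 0 0; 0.0013 -0.009 0 0 0; 0.0013 -0.009 0 0 0; 0.0013 -0.009 0 0 0"}}

```text
t: 17.92
position: [0.5832, -0.1293, 0.0239]
tcp_rot: [[-0.99, -0.142, -0.001], [-0.142, 0.99, 0.004], [0.0, 0.004, -1.0]]
ft_force: [-4.6, 8.2, 10.2]
grip_width: 0.0203
gripper_force: 59.7
```

```bash
python3 - <<'E'
from h import *
import pickle
o=r.get_obs();print(o['position'],o['ft_force'],o['t'])
m=r.camera_model('wrist');a=save('wrist','w4');pickle.dump(m,open('w4.pkl','wb'))
p=np.array([.575,-.072,.034]);ex=np.array([.99,.141,0]);
T=np.array(o['position']);T[2]=.034
from h import *
w=proj('wrist',T-.09*ex);print(w)
u,v=w.astype(int);c=a[max(0,v-45):v+35,max(0,u-65):u+65]
cv2.imwrite('pics/c5.png',cv2.resize(c,None,fx=6,fy=6,interpolation=cv2.INTER_CUBIC)[:,:,::-1]);print(max(0,v-45),max(0,u-65))
E
```

```text
[ 0.58323243 -0.12930291  0.02394451] [-4.63077228  8.22054121 10.18035836] 17.925
[261.4835846   75.41025974]
30 196
```

View pics/c5.png

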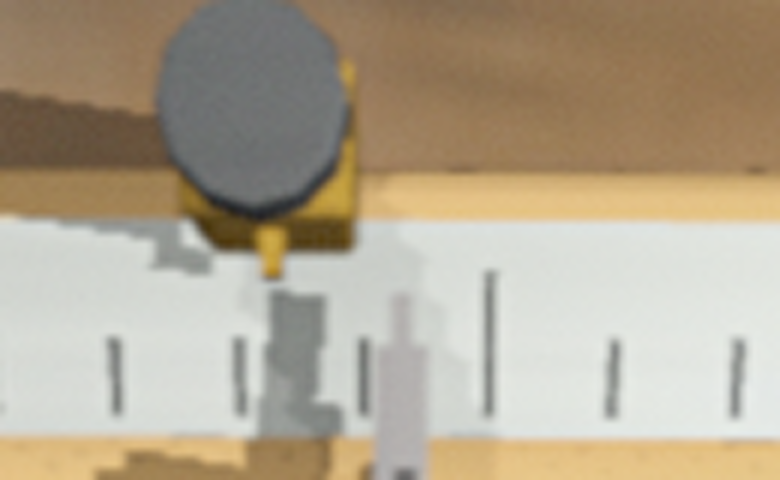

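Pointer tip is at crop (402,297), index tip at (271,275), with the index to the left, so there is still some distance to pull.

```bash
python3 - <<'E'
from h import *
import pickle
m=pickle.load(open('w4.pkl','rb'))
for yaw in(7.6,8.1,8.6):
  i=np.radians(yaw);ey=np.array([-np.sin(i),np.cos(i),0])
  for z in(.027,.034):
    def P(u,v):
        o,d=ray('wrist',196+u/6,30+v/6,m); return o+d*(z-o[2])/d[2]
    a,b=P(402,297),P(271,275);print(yaw,z,a.round(4),b.round(4),'remaining',((a-b)@ey*1000).round(2))
E
```

```text
7.6 0.027 [ 0.495  -0.1412  0.027 ] [ 0.4948 -0.1511  0.027 ] remaining 9.81
7.6 0.034 [ 0.4956 -0.1411  0.034 ] [ 0.4955 -0.1505  0.034 ] remaining 9.29
8.1 0.027 [ 0.495  -0.1412  0.027 ] [ 0.4948 -0.1511  0.027 ] remaining 9.8
8.1 0.034 [ 0.4956 -0.1411  0.034 ] [ 0.4955 -0.1505  0.034 ] remaining 9.28
8.6 0.027 [ 0.495  -0.1412  0.027 ] [ 0.4948 -0.1511  0.027 ] remaining 9.79
8.6 0.034 [ 0.4956 -0.1411  0.034 ] [ 0.4955 -0.1505  0.034 ] remaining 9.27
```

Request:
{"method": "drive_tool", "body": {"deltas": "0.0003 -0.002 0 0 0; 0.0006 -0.004 0 0 0; 0.0009 -0.006 0 0 0; 0.0011 -0.008 0 0 0; 0.0011 -0.008 0 0 0; 0.0011 -0.008 0 0 0"}}

```text
t: 18.73
position: [0.5841, -0.1359, 0.0239]
tcp_rot: [[-0.99, -0.143, -0.001], [-0.143, 0.99, 0.005], [0.001, 0.005, -1.0]]
ft_force: [-4.7, 12.4, 12.2]
grip_width: 0.0204
gripper_force: 59.9
```

```bash
python3 - <<'E'
from h import *
import pickle
o=r.get_obs();print(o['position'],o['ft_force'],o['t'])
m=r.camera_model('wrist');a=save('wrist','w5');pickle.dump(m,open('w5.pkl','wb'))
c=a[50:100,221:301]
cv2.imwrite('pics/c6.png',cv2.resize(c,None,fx=10,fy=10,interpolation=cv2.INTER_CUBIC)[:,:,::-1])
E
```

```text
[ 0.58412907 -0.13590227  0.02393322] [-4.72343974 12.43375334 12.18404707] 18.725
```

View pics/c6.png

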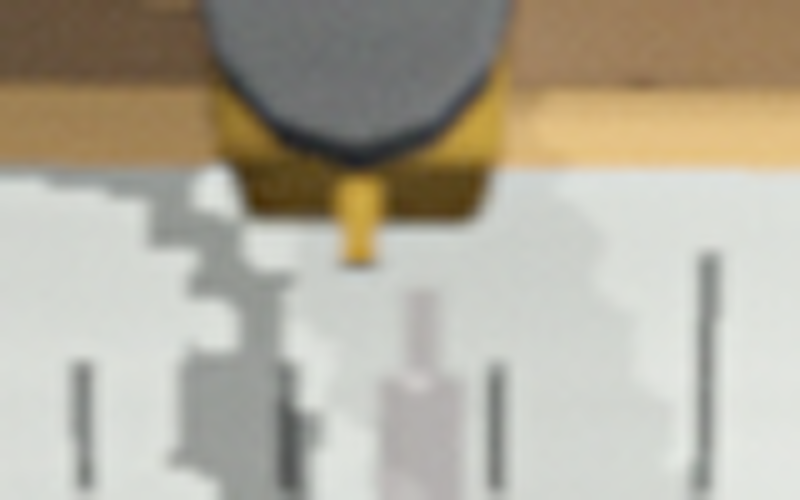

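Pointer tip is at crop (423,290) and index tip at (359,263): 6.4 px at 2.3 px/mm, so about 2.8 mm remains. From here I measure by mask only.

Request:
{"method": "drive_tool", "body": {"deltas": "0.0001 -0.001 0 0 0; 0.0003 -0.002 0 0 0; 0.0004 -0.0028 0 0 0; 0.0004 -0.0028 0 0 0; 0.0004 -0.0028 0 0 0"}}

```text
t: 19.4
position: [0.5844, -0.1382, 0.0239]
tcp_rot: [[-0.99, -0.144, -0.002], [-0.144, 0.99, 0.006], [0.001, 0.006, -1.0]]
ft_force: [-5.2, 14.2, 14.3]
grip_width: 0.0202
gripper_force: 60.1
```

```bash
cat > meas.py <<'E'
from h import *
import sys
def meas(a):
    a=a.astype(float); 
    sat=a.max(2)-a.min(2); out=[]
    for r0 in range(72,77):
        w=np.clip(a[r0,248:275,0]-a[r0,248:275,2]-60,0,None); out.append((r0,round((w@np.arange(248,275))/max(w.sum(),1),2),int(w.sum())))
    pt=[]
    for r0 in range(79,88):
        g=a[r0,256:271]; w=np.clip((g[:,0]-g[:,1])-4,0,None); pt.append((r0,round((w@np.arange(256,271))/max(w.sum(),1),2),int(w.sum())))
    return out,pt
for f in('w5',): 
    for x in meas(cv2.imread(f'pics/{f}.png')[:,:,::-1]): print(f,x)
o=r.get_obs();print(o['position'],o['ft_force'],o['t'])
n=sys.argv[1];a=save('wrist',n)
for x in meas(a): print(n,x)
print(a[82,256:271].tolist())
E
python3 meas.py w6
```

```text
w5 [(72, np.float64(256.49), 191), (73, np.float64(256.39), 127), (74, np.float64(256.42), 125), (75, np.float64(256.44), 117), (76, np.float64(0.0), 0)]
w5 [(79, np.float64(0.0), 0), (80, np.float64(0.0), 0), (81, np.float64(0.0), 0), (82, np.float64(0.0), 0), (83, np.float64(263.0), 1), (84, np.float64(0.0), 0), (85, np.float64(0.0), 0), (86, np.float64(0.0), 0), (87, np.float64(0.0), 0)]
[ 0.58443936 -0.1382249   0.02392388] [-5.20726191 14.16312019 14.28591246] 19.4
w6 [(72, np.float64(262.08), 211), (73, np.float64(261.97), 143), (74, np.float64(261.95), 141), (75, np.float64(261.92), 131), (76, np.float64(0.0), 0)]
w6 [(79, np.float64(0.0), 0), (80, np.float64(0.0), 0), (81, np.float64(0.0), 0), (82, np.float64(0.0), 0), (83, np.float64(0.0), 0), (84, np.float64(0.0), 0), (85, np.float64(0.0), 0), (86, np.float64(0.0), 0), (87, np.float64(0.0), 0)]
[[212, 216, 211], [205, 209, 203], [204, 207, 201], [203, 208, 203], [203, 206, 201], [197, 198, 194], [194, 191, 189], [192, 189, 188], [193, 191, 188], [201, 203, 198], [206, 210, 204], [207, 210, 205], [206, 210, 205], [207, 210, 206], [206, 210, 205]]
```

```bash
cat > m2.py <<'E'
import cv2,numpy as np,sys
for n in sys.argv[1:]:
    a=cv2.imread(f'pics/{n}.png')[:,:,::-1].astype(float)
    k=a[72:76,248:275,0]-a[72:76,248:275,2]; w=np.clip(k-40,0,None).sum(0); i=(w@np.arange(248,275))/w.sum()
    c=np.arange(257,270); s=a[80:86,257:270]; d=((s[...,0]+s[...,2])/2-s[...,1]).mean(0); d=np.clip(d-np.median(d)-1,0,None); p=(d@c)/d.sum()
    print(n,'idx',round(i,2),'ptr',round(p,2),'remain mm',round((p-i)/2.36,2),d.round(1))
E
python3 m2.py w5 w6
```

```text
w5 idx 256.42 ptr 262.71 remain mm 2.67 [0.  0.  0.  0.  1.1 3.4 3.6 2.2 0.2 0.  0.  0.  0. ]
w6 idx 261.99 ptr 262.56 remain mm 0.24 [0.  0.  0.  0.  1.6 3.5 3.8 1.9 0.  0.  0.  0.  0. ]
```

Request:
{"method": "drive_tool", "body": {"deltas": "0 0 0 0 0; 0 0 0 0 0; 0 0 0 0 0; 0 0 0 0 0"}}

```text
t: 19.95
position: [0.5844, -0.1382, 0.0239]
tcp_rot: [[-0.99, -0.144, -0.002], [-0.144, 0.99, 0.006], [0.001, 0.006, -1.0]]
ft_force: [-6.0, 13.7, 13.9]
grip_width: 0.0204
gripper_force: 60.1
```

```bash
python3 -c "
from h import *
o=r.get_obs();print(o['position'],o['ft_force'],o['t']);save('wrist','w7')"; python3 m2.py w7
```

```text
[ 0.5844444  -0.13820533  0.02391186] [-5.97401464 13.71046509 13.86562915] 19.95
w7 idx 261.96 ptr 262.55 remain mm 0.25 [0.  0.  0.  0.  1.6 3.6 3.5 2.  0.  0.  0.  0.  0. ]
```

The clamp is steady, level to within about 0.25 mm and not past the index.

```bash
python3 -c "
from station import r
print(r.close_job())"
```

```text
the job is handed in; nothing more can be done
None
```

The job is handed in at about 20 s, with all three walls raised first and the gripper still holding the handle, its pointer about 0.25 mm short of the index; on the first try at the left wall, the finger jammed against it and the wrist force read about 43 N sideways and 31 N up, so I backed off and raised it along its arc.

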